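# Nest the washed funnels on the drip tray

## Robot

A 7-joint arm with a two-finger parallel gripper is mounted at the origin on the work surface. World frame = base frame: x ahead of the robot, y to its left, z up, the work surface at z = 0. Lengths are in m, angles in rad, forces in N, time in s.
With the tool pointing down it reaches from about 0.425 to 0.925 m from the base axis. Payload 6.8 kg.
Tool frame: the origin (TCP) lies at the very end of the fingers, on their centre line; the grasp point (between the pads) lies 19 mm behind it; z points along the fingers, y is the line along which they close (so a half turn about z gives the same grasp; the last joint's range is limited). The gripper opens to 85 mm and grips with 20 to 120 N. Pads are 22 mm wide; open, the fingers measure 114 mm over their backs; the gripper's body (76 mm by 85 mm) begins 54 mm behind the grasp point. The pads swing forward as they close: fully open they stand 13 mm farther back than shut.
Start: joints at [1.009, 0.477, 0.022, 1.555, -0.011, 1.109, -0.083], TCP at [0.296, -0.607, 0.231] pointing down, gripper open.
Joint ranges: [-2.96, 2.96], [-0.34, 2.1], [-1.41, 1.46], [0.24, 2.44], [-1.37, 4.51], [0.17, 1.92], [-2.96, 2.96]. Speed limits (rad/s): [2.39, 2.39, 3.14, 3.14, 3.14, 3.14, 3.14].

## Interface

Orientations are given as a unit quaternion [w, x, y, z].
In Python, from station import bot gives the robot as it stands.
- The arm moves only by the tool jog_arm, never from a script. Its argument "motion" is a list of rows, each a list of 7 numbers: the turn, a rotation vector about the tool's x, y, z in rad, then the shift along the tool's x, y, z in mm, then the finger opening in mm, from 0 to 85.4. A call has 1 to 10 rows; each row is the pose to reach, as a shift and turn from the pose commanded when the call began, along the tool's axes at that moment; what a row does not reach only later rows make up. A row lasts 1/8 s, in which the tool goes at most 62.5 mm and 10.7 degrees, less where a joint would pass 70% of its speed; a pose out of reach is approached as far as the arm can. A call with a gripper value outside its range is refused whole. The fingers move at their own pace and stop on an object; "grip_force" is the grip in N (left out, the last holds). Time passes only in rows, so rows that repeat a pose let the fingers close. It gives the time, the measured TCP pose, the force, the opening and the grip force at its end, in the units of the state.
- bot.get_obs(): the state, without advancing time (a new reading comes with each control period).
- bot.read_camera(name): name is "scene" or "top"; returns a dict with "pixels" (400x640x3 uint8, red, green, blue), "camera_matrix" (3x3 intrinsics, pixels), "distortion" ([k1, k2, p1, p2, k3] as OpenCV has them; the pictures are not rectified), "T" (4x4, takes a point from camera to world coordinates). Camera axes: x right, y down, z forward; pixel columns grow to the right and rows downward; lengths in m; the calibration is good to about 2 mm. A picture is of the moment at which its call begins. There is no depth.
- bot.hand_in(): hands the job in; it is judged then, once.
Trained networks look in a picture, given as the dict that the camera call returned (one of the last four; its "shot" number tells which), for a name from the list of things; names that differ only in an ending like _2 or _b are one class to them, and where a whole thing is asked for, a point or a joint stands for the part that bears it (a point fixed in the world has none). Each returns a list of dicts, best first, with "score" (0 to 1); they miss things now and then, are a little off and sometimes report something else, mostly with a low value. They report only what shows in the picture. A call takes as long as a camera call. They do not tell look-alikes from the thing itself.
- bot.spot_in(thing, picture): "xy" ([column, row] in pixels, amid what is visible of it).
- bot.tip_of(thing, picture): "xy" ([column, row] in pixels: a listed point, or the origin of a listed thing).
The state is a dict: "t": time; "q": joint angles; "joint_vel": joint speeds; "joint_torque": joint torques, N m; "eef_pos": TCP position; "tool_rot": TCP orientation; "contact_force": force on the tool from outside, world axes, zero at the start; "torque": the same for the moment, N m; "gripper_width": opening from 0.0 (shut) to 1.0 (fully open); "grasp_force": force on a finger pad.
Only numpy, scipy, OpenCV 4.12 (cv2) and the standard library are available. Lean on these libraries where they do the work, as an engineer would, in place of code of your own. Each camera call takes 0.05 s, during which the arm holds its last target. There are 200 camera calls.

## Task

The four washed funnels stand about on the table: put them away nested, mouth down, in the middle of the round drip tray. Start with the smallest and put each next larger one over it (orange, yellow, white, then blue as the cover), every mouth standing flat on the tray's floor. Set each down rather than dropping it, knock nothing over, and leave the mug, the pumpkin and the spray bottle where they are.

Things in the scene. Friction and masses are not known exactly. Their poses are not given: they have to be found in the camera images.
- tiny_centre (a point): Tiny funnel, orange plastic, ~15 g, mouth down, spout straight up. Mouth 60 mm across (hanging tab 6.5 mm more on +x), 70 mm tall: hollow cone 36 mm high, wall 2 mm; round spout 34 mm long, 13 mm thick at its foot, 10 at its tip (hold here). Point: on the axis half-way up, 35 mm above the rim; z to the tip.
- small_centre (a point): Small funnel, yellow plastic, ~25 g, mouth down, spout straight up. Mouth 84 mm across (hanging tab 6.5 mm more on +x), 88 mm tall: hollow cone 48 mm high, wall 2 mm; round spout 40 mm long, 22 mm thick at its foot, 19 at its tip (hold here). Point: on the axis half-way up, 44 mm above the rim; z to the tip. Fits over the next smaller with 2 mm to spare, both mouths on one floor.
- medium_centre (a point): Medium funnel, white plastic, ~40 g, mouth down, spout straight up. Mouth 108 mm across (hanging tab 6.5 mm more on +x), 106 mm tall: hollow cone 60 mm high, wall 2 mm; round spout 46 mm long, 31 mm thick at its foot, 28 at its tip (hold here). Point: on the axis half-way up, 53 mm above the rim; z to the tip. Fits over the next smaller with 2 mm to spare, both mouths on one floor.
- large_centre (a point): Large funnel, blue plastic, ~60 g, mouth down, spout straight up. Mouth 132 mm across (hanging tab 6.5 mm more on +x), 122 mm tall: hollow cone 72 mm high, wall 2 mm; round spout 50 mm long, 42 mm thick at its foot, 38 at its tip (hold here). Point: on the axis half-way up, 61 mm above the rim; z to the tip. Fits over the next smaller with 2 mm to spare, both mouths on one floor.
- tray_floor (a point): Round flat black plastic drip tray, 180 mm across over its rim, fixed to the table: flat floor about 168 mm across, rim 12 mm high. This point is the middle of the floor's upper face, 4 mm above the table.
- mug: White coffee mug, 78 mm across, 88 mm tall, handle on its own +y side; a bystander. Origin: centre of its underside.
- pumpkin: Small round ribbed orange pumpkin, 110 mm across, 94 mm tall with its stalk; a bystander. Origin: centre of its underside.
- spray: Green spray bottle with white trigger head, 72 mm across, 210 mm tall; a bystander. Origin: centre of its underside.
Mind the look-alikes: they are no part of the job. Of the things shaped like the part that bears tiny_centre, the orange one is meant.

How it is judged:
On the way, in this order (a step that is already met when the one before it is completed fails the run):
1. the smallest (orange) funnel stands mouth down on the tray (z of tiny_centre in the frame of tray_floor between 0.031 and 0.039 m and angle between tiny_centre's own z axis and vertical below 0.06 rad and horizontal distance between tiny_centre and tray_floor below 0.025 m and linear speed of tiny below 0.03 m/s and contact force between the fingers and tiny below 0.05 N), for 0.2 s.
2. the next larger (yellow) funnel stands mouth down on the tray, over the one before (z of small_centre in the frame of tray_floor between 0.04 and 0.048 m and angle between small_centre's own z axis and vertical below 0.06 rad and horizontal distance between small_centre and tray_floor below 0.025 m and linear speed of small below 0.03 m/s and horizontal distance between small_centre and tiny_centre below 0.012 m and contact force between the fingers and small below 0.05 N), for 0.2 s.
3. the next larger (white) funnel stands mouth down on the tray, over the one before (z of medium_centre in the frame of tray_floor between 0.049 and 0.057 m and angle between medium_centre's own z axis and vertical below 0.06 rad and horizontal distance between medium_centre and tray_floor below 0.025 m and linear speed of medium below 0.03 m/s and horizontal distance between medium_centre and small_centre below 0.012 m and contact force between the fingers and medium below 0.05 N), for 0.2 s.
4. the largest (blue) funnel stands mouth down on the tray, over the one before (z of large_centre in the frame of tray_floor between 0.057 and 0.065 m and angle between large_centre's own z axis and vertical below 0.06 rad and horizontal distance between large_centre and tray_floor below 0.025 m and linear speed of large below 0.03 m/s and horizontal distance between large_centre and medium_centre below 0.012 m and contact force between the fingers and large below 0.05 N), for 0.2 s.
At the end, for the whole second after the job is handed in: All four funnels are released and at rest, one inside the other, within 25 mm of the tray's middle: each upright (within 0.06 rad), its mouth on the tray's floor (within 4 mm), its axis within 12 mm of the next smaller one's (z of tiny_centre in the frame of tray_floor between 0.031 and 0.039 m and angle between each of tiny_centre, small_centre, medium_centre, large_centre's own z axis and vertical below 0.06 rad and horizontal distance between each of tiny_centre, small_centre, medium_centre, large_centre and tray_floor below 0.025 m and linear speed of each of tiny, small, medium, large below 0.03 m/s and z of small_centre in the frame of tray_floor between 0.04 and 0.048 m and horizontal distance between small_centre and tiny_centre below 0.012 m and z of medium_centre in the frame of tray_floor between 0.049 and 0.057 m and horizontal distance between medium_centre and small_centre below 0.012 m and z of large_centre in the frame of tray_floor between 0.057 and 0.065 m and horizontal distance between large_centre and medium_centre below 0.012 m); the robot touches nothing.
It fails at once if the mug is pushed more than 25 mm or tipped (distance of mug from where it was at the start of the episode above 0.025 m or angle between mug's own z axis and vertical above 0.3 rad).
It fails at once if the pumpkin is pushed more than 25 mm or tipped (distance of pumpkin from where it was at the start of the episode above 0.025 m or angle between pumpkin's own z axis and vertical above 0.3 rad).
It fails at once if the spray is pushed more than 25 mm or tipped (distance of spray from where it was at the start of the episode above 0.025 m or angle between spray's own z axis and vertical above 0.3 rad).
It fails at once if a funnel is dropped (falls free at more than 0.7 m/s) ((linear speed of tiny above 0.7 m/s and contact force between tiny and anything else below 0.02 N) or (linear speed of small above 0.7 m/s and contact force between small and anything else below 0.02 N) or (linear speed of medium above 0.7 m/s and contact force between medium and anything else below 0.02 N) or (linear speed of large above 0.7 m/s and contact force between large and anything else below 0.02 N)).
It fails at once if a funnel is knocked over (tilts more than 0.8 rad) (angle between any of tiny_centre, small_centre, medium_centre, large_centre's own z axis and vertical above 0.8 rad).
It also fails if it takes over 112 s, if anything falls off the work surface, if the arm or the gripper's body presses on something with over 40 N, if the wrist force passes 120 N, or if a joint passes its speed limit or range.

## Working session

There is one attempt and no reset: what is moved stays moved. The work goes in short steps, Python scripts to look and compute and a tool call to move; the robot and the scene stay as the last step left them, time stands still between calls to the robot, and variables do not carry over. Pictures are saved under pics/ and viewed, at most 14 in all, crops included, and the job is handed in when it is done.

Besides the shell and the picture viewer there is one more tool, called by a JSON object that holds its "method" and its "body", one argument or row to a line. jog_arm: Moves the arm, as the interface text tells. Its arguments: {"type":"object","properties":{"motion":{"type":"array"},"grip_force":{"type":"number"}},"required":["motion"]}

```bash
mkdir -p pics
cat > h.py <<'E'
import numpy as np, cv2
from scipy.spatial.transform import Rotation as R
from station import bot
def ray(p,xy):
    K=np.array(p["camera_matrix"]);d=np.array(p["distortion"]);T=np.array(p["T"])
    u=cv2.undistortPoints(np.array([[xy]],float),K,d)[0,0]
    v=T[:3,:3]@np.array([u[0],u[1],1]);return T[:3,3],v/np.linalg.norm(v)
def tri(rs):
    A=sum(np.eye(3)-np.outer(v,v) for o,v in rs);b=sum((np.eye(3)-np.outer(v,v))@o for o,v in rs)
    x=np.linalg.solve(A,b);return x,max(np.linalg.norm(np.cross(x-o,v)) for o,v in rs)
def atz(p,xy,z):
    o,v=ray(p,xy);return o+v*(z-o[2])/v[2]
def proj(p,X):
    T=np.linalg.inv(np.array(p["T"]));r,_=cv2.Rodrigues(T[:3,:3])
    return cv2.projectPoints(np.array(X,float).reshape(-1,1,3),r,T[:3,3],np.array(p["camera_matrix"]),np.array(p["distortion"]))[0][:,0]
def save(p,n,crop=None,f=1):
    im=p["pixels"][:,:,::-1]
    if crop: x0,y0,x1,y1=crop; im=im[y0:y1,x0:x1]
    cv2.imwrite("pics/"+n,cv2.resize(im,None,fx=f,fy=f,interpolation=cv2.INTER_CUBIC))
E
python3 - <<'E'
from h import *
P={n:bot.read_camera(n) for n in("scene","top")}
for n in P:
    save(P[n],n+"0.png"); print(n,np.round(P[n]["T"],3).tolist())
names=["tiny_centre","small_centre","medium_centre","large_centre","tray_floor","mug","pumpkin","spray"]
Z=dict(tiny_centre=.035,small_centre=.044,medium_centre=.053,large_centre=.061,tray_floor=.004,mug=0,pumpkin=0,spray=0)
for k in names:
    for n in P:
        for d in bot.tip_of(k,P[n])[:4]:
            print(k,n,np.round(d["xy"],1),round(d["score"],2),np.round(atz(P[n],d["xy"],Z[k]),3))
o=bot.get_obs();print(o)
E
```

```text
scene [[-0.881, 0.348, -0.32, 0.87], [0.472, 0.632, -0.614, 0.686], [-0.012, -0.692, -0.722, 0.903], [0.0, 0.0, 0.0, 1.0]]
top [[-0.017, -0.998, 0.055, 0.463], [-1.0, 0.018, 0.013, -0.016], [-0.014, -0.055, -0.998, 1.359], [0.0, 0.0, 0.0, 1.0]]
tiny_centre scene [307.4 147.9] 0.68 [ 0.409 -0.318  0.035]
tiny_centre scene [276.7 153.2] 0.66 [ 0.522 -0.345  0.035]
tiny_centre scene [330.4 139.8] 0.49 [ 0.311 -0.32   0.035]
tiny_centre top [439.5 230. ] 0.68 [ 0.434 -0.323  0.035]
tiny_centre top [436.1 195.3] 0.57 [ 0.528 -0.316  0.035]
tiny_centre top [444.2 275.5] 0.55 [ 0.311 -0.333  0.035]
small_centre scene [415.6 271.9] 0.85 [0.398 0.31  0.044]
small_centre top [201.2 246.7] 0.59 [0.4   0.319 0.044]
medium_centre scene [262.9 194.7] 0.89 [ 0.651 -0.151  0.053]
medium_centre top [373.9 150.8] 0.62 [ 0.649 -0.148  0.053]
large_centre scene [297.  260.3] 0.6 [0.666 0.135 0.061]
large_centre scene [302.9 152.3] 0.58 [ 0.448 -0.273  0.061]
large_centre top [262.4 143. ] 0.61 [0.674 0.148 0.061]
tray_floor scene [338.7 215.5] 0.88 [0.46  0.006 0.004]
tray_floor top [374.9 153.5] 0.69 [
[... 448 characters left out ...]
rray([ 1.00893187,  0.47695482,  0.02241314,  1.55540953, -0.01150912,
        1.10933969, -0.08309792]), 'joint_vel': array([-0.00028908,  0.00108267, -0.00022746, -0.00077535,  0.00124246,
        0.0016779 , -0.00040638]), 'joint_torque': array([-6.62039711e-04, -5.96311927e+01,  1.60613459e+00, -2.81541306e+01,
        1.24019949e-02,  1.65716076e-03,  3.66242443e-05]), 'eef_pos': array([ 0.2958881 , -0.60669327,  0.23133444]), 'tool_rot': array([5.71982669e-06, 9.74376365e-01, 2.24923762e-01, 1.06075277e-05]), 'contact_force': array([-0.04012627,  0.19988134, -0.0651686 ]), 'torque': array([-0.02048626, -0.00127896, -0.03486848]), 'grasp_force': 0.0, 'gripper_width': 1.0012157797447396}
```

View pics/scene0.png

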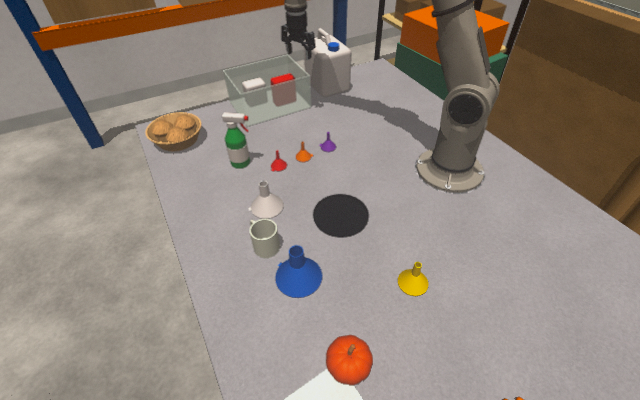

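View pics/top0.png

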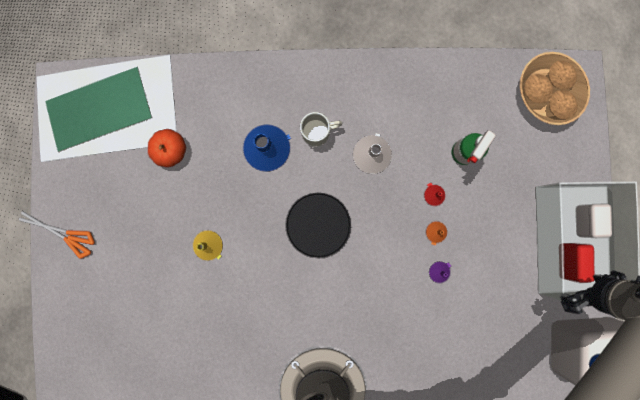

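The three small funnel look-alikes are red (scene 279,161 / top 434,195), orange (304,151 / 436,232) and purple (328,142 / 440,271). The middle one fits because it is orange. The yellow funnel is at top (207,246), white (373,153), blue (266,148) and the tray (319,225). Next I'll confirm the orange one in a crop and fit the silhouettes in both views.

```bash
cat >> h.py <<'E'
from scipy.optimize import minimize
DIM=dict(tiny=(60,36,70,13,10),small=(84,48,88,22,19),medium=(108,60,106,31,28),large=(132,72,122,42,38))
HUE=dict(tiny=(7,15),small=(20,32),large=(105,125))
def circ(x,y,z,d):
    a=np.linspace(0,2*np.pi,40);return np.c_[x+d/2*np.cos(a),y+d/2*np.sin(a),z+0*a]
def mask(p,k,c):
    im=p["pixels"];hsv=cv2.cvtColor(im,cv2.COLOR_RGB2HSV)
    if k=="medium": m=((hsv[...,1]<45)&(hsv[...,2]>150))
    else: m=(hsv[...,0]>=HUE[k][0])&(hsv[...,0]<=HUE[k][1])&(hsv[...,1]>110)&(hsv[...,2]>40)
    w=np.zeros(m.shape,bool);r=45;u,v=map(int,c);w[max(v-r,0):v+r,max(u-r,0):u+r]=1
    n,l,s,_=cv2.connectedComponentsWithStats((m&w).astype(np.uint8))
    return cv2.morphologyEx((l==1+np.argmax(s[1:,4])).astype(np.uint8),cv2.MORPH_CLOSE,np.ones((5,5)))
def fit(k,pics,x0,nz=True):
    D=np.array(DIM[k])/1e3;S=8
    ms=[cv2.resize(mask(p,k,proj(p,[[*x0[:2],.04]])[0]),None,fx=1,fy=1) for p in pics]
    def cost(x):
        x=np.r_[x[:2],x[2] if nz else x0[2]]
        c=0
        for p,m in zip(pics,ms):
            q=np.zeros(m.shape,np.uint8)
            C=[circ(x[0],x[1],x[2]+z,d) for z,d in((0,D[0]),(D[1],D[3]),(D[2],D[4]))]
            for i in(0,1):
                h=cv2.convexHull(proj(p,np.r_[C[i],C[i+1]]).astype(np.float32))
                cv2.fillConvexPoly(q,np.round(h*16).astype(np.int32),255,cv2.LINE_AA,4)
            c+=np.abs(q/255.-m).sum()/m.sum()
        return c
    n=3 if nz else 2
    r=minimize(cost,x0[:n],method="Nelder-Mead",options=dict(initial_simplex=np.r_[[x0[:n]],np.array(x0[:n])+.015*np.eye(n)],xatol=1e-4))
    return r.x,r.fun
E
python3 - <<'E'
from h import *
P=[bot.read_camera(n) for n in("scene","top")]
for k,g in dict(tiny=(.425,-.32,0),small=(.4,.315,0),medium=(.65,-.15,0),large=(.67,.14,0)).items():
    x,f=fit(k,P,g);print(k,np.round(x,4),round(f,3),[np.round(fit(k,[p],g,False)[0],4) for p in P])
# tray: dark outer ellipse, rim top z=.012
for p in P:
    u,v=proj(p,[[.458,.006,0]])[0];g=(p["pixels"].max(2)<60).astype(np.uint8)
    n,l,s,c=cv2.connectedComponentsWithStats(g);i=l[int(v),int(u)];print("tray",s[i],atz(p,c[i],.009)[:2])
im=[]
for p,c in zip(P,((303,150),(438,233))):
    im.append(cv2.resize(p["pixels"][c[1]-60:c[1]+60,c[0]-45:c[0]+45,::-1],None,fx=4,fy=4,interpolation=cv2.INTER_CUBIC))
cv2.imwrite("pics/or.png",np.hstack(im))
E
```

```text
tiny [ 4.270e-01 -3.214e-01 -3.000e-04] 0.401 [array([ 0.4273, -0.3208]), array([ 0.4266, -0.3207])]
small [ 4.009e-01  3.120e-01 -3.000e-04] 0.191 [array([0.4012, 0.312 ]), array([0.4007, 0.3123])]
medium [ 0.7138 -0.1206  0.0802] 1.676 [array([ 0.7673, -0.115 ]), array([ 0.5968, -0.0914])]
large [ 0.671   0.1431 -0.0028] 0.25 [array([0.6705, 0.1431]), array([0.6727, 0.1442])]
tray [ 314  195   54   42 1794] [0.45718763 0.0112841 ]
tray [ 286  193   65   65 3247] [0.45394093 0.00474455]
```

View pics/or.png

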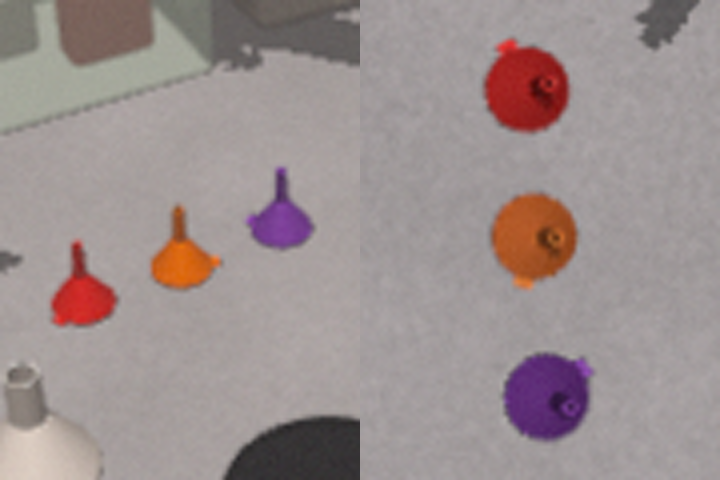

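The crop confirms it: orange is the middle of the three, and both views agree on (0.427, -0.321) with z≈0. I'll approach it, turning the tool so that its x lies along world x.

{"method": "jog_arm", "body": {
  "motion": [
    [0,0,0.15,40,-33,0,40],
    [0,0,0.3,81,-67,0,40],
    [0,0,0.454,121,-100,0,40],
    [0,0,0.454,162,-133,0,40],
    [0,0,0.454,202,-166,0,40],
    [0,0,0.454,243,-200,0,40],
    [0,0,0.454,243,-200,40,40],
    [0,0,0.454,243,-200,90,40],
    [0,0,0.454,243,-200,90,40],
    [0,0,0.454,243,-200,90,40]
  ],
  "grip_force": 25
}}

```text
t: 2.25
eef_pos: [0.4274, -0.3211, 0.1428]
tool_rot: [0.0, 1.0, -0.0, 0.001]
contact_force: [0.1, -0.8, 0.2]
gripper_width: 0.467
grasp_force: 0.0
```

Run:
```python
from h import *
o=bot.get_obs();print(o["t"],o["eef_pos"],R.from_quat(np.roll(o["tool_rot"],-1)).as_matrix().round(3),o["q"].round(2))
# white funnel: saved crops
P=[bot.read_camera(n) for n in("scene","top")]
im=[cv2.resize(p["pixels"][c[1]-50:c[1]+50,c[0]-50:c[0]+50,::-1],None,fx=4,fy=4,interpolation=cv2.INTER_CUBIC) for p,c in zip(P,((265,197),(373,153)))]
cv2.imwrite("pics/wh.png",np.hstack(im))
```

```text
2.25 [ 0.42744639 -0.3211009   0.14279268] [[ 1.    -0.001  0.001]
 [-0.001 -1.    -0.001]
 [ 0.001  0.001 -1.   ]] [ 0.54  0.35 -0.01  1.98  0.01  0.81 -1.05]
```

View pics/wh.png

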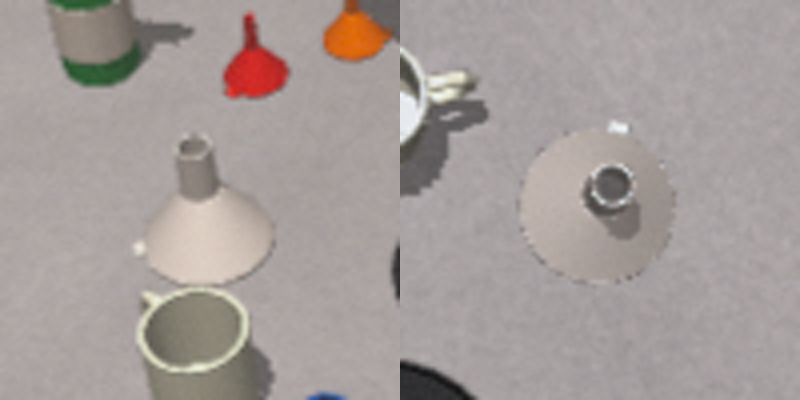

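The crop shows the white funnel's spout ring at scene (264.0,183.5) and top (375.7,149.2), with its mouth centre at top (372.3,154). Now I'll grasp the orange one.

{"method": "jog_arm", "body": {
  "motion": [
    [0,0,0,0,0,35,40],
    [0,0,0,0,0,70,40],
    [0,0,0,0,0,101,40],
    [0,0,0,0,0,101,40],
    [0,0,0,0,0,101,0],
    [0,0,0,0,0,101,0],
    [0,0,0,0,0,101,0],
    [0,0,0,0,0,101,0],
    [0,0,0,0,0,101,0],
    [0,0,0,0,0,101,0]
  ],
  "grip_force": 25
}}

```text
t: 3.6
eef_pos: [0.428, -0.3214, 0.0423]
tool_rot: [0.001, 1.0, -0.0, 0.002]
contact_force: [0.2, 0.2, 7.5]
gripper_width: 0.123
grasp_force: 25.1
```

Run:
```python
from h import *
P=[bot.read_camera(n) for n in("scene","top")]
print(tri([ray(P[0],(264,183.5)),ray(P[1],(375.7,149.2))]),atz(P[1],(375.7,149.2),.106),atz(P[0],(264,183.5),.106),atz(P[1],(372.3,154),0))
im=[cv2.resize(p["pixels"][c[1]-60:c[1]+60,c[0]-50:c[0]+50,::-1],None,fx=4,fy=4,interpolation=cv2.INTER_CUBIC) for p,c in zip(P,((303,140),(438,233)))]
cv2.imwrite("pics/g1.png",np.hstack(im))
```

```text
(array([ 0.64421791, -0.14737137,  0.1028143 ]), np.float64(0.001606619203396549)) [ 0.64523427 -0.14772517  0.106     ] [ 0.64376234 -0.14310541  0.106     ] [ 0.64734914 -0.14905693  0.        ]
```

View pics/g1.png

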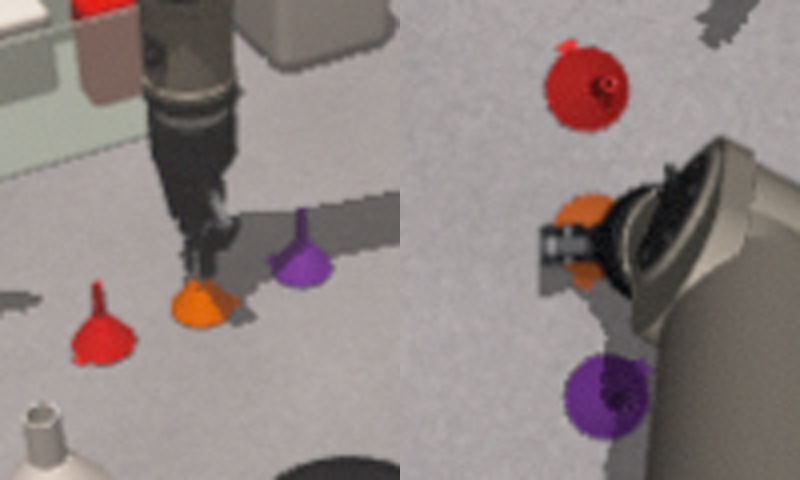

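The orange spout is held: opening about 10.5 mm, funnel between the fingers at crop (205,290). Next I'll lift it and carry it to above the tray.

{"method": "jog_arm", "body": {
  "motion": [
    [0,0,0,0,0,-20,0],
    [0,0,0,0,0,-50,0],
    [0,0,0,4,-45,-60,0],
    [0,0,0,9,-100,-60,0],
    [0,0,0,14,-155,-60,0],
    [0,0,0,19,-210,-60,0],
    [0,0,0,24,-265,-60,0],
    [0,0,0,27,-305,-60,0],
    [0,0,0,29,-327,-60,0],
    [0,0,0,29,-327,-60,0]
  ]
}}

```text
t: 4.95
eef_pos: [0.4563, 0.0083, 0.1011]
tool_rot: [-0.0, 1.0, 0.002, 0.001]
contact_force: [-0.5, 0.2, 0.9]
gripper_width: 0.122
grasp_force: 24.5
```

Run:
```python
from h import *
o=bot.get_obs();print(o["t"],o["eef_pos"],o["grasp_force"],o["gripper_width"],o["contact_force"])
P=[bot.read_camera(n) for n in("scene","top")]
im=[cv2.resize(p["pixels"][c[1]-60:c[1]+60,c[0]-50:c[0]+50,::-1],None,fx=4,fy=4,interpolation=cv2.INTER_CUBIC) for p,c in zip(P,((338,200),(318,225)))]
cv2.imwrite("pics/g2.png",np.hstack(im))
```

```text
4.95 [0.45634527 0.00830633 0.10111111] 24.527630262746243 0.12157541361280665 [-0.50046206  0.19898518  0.9434307 ]
```

View pics/g2.png

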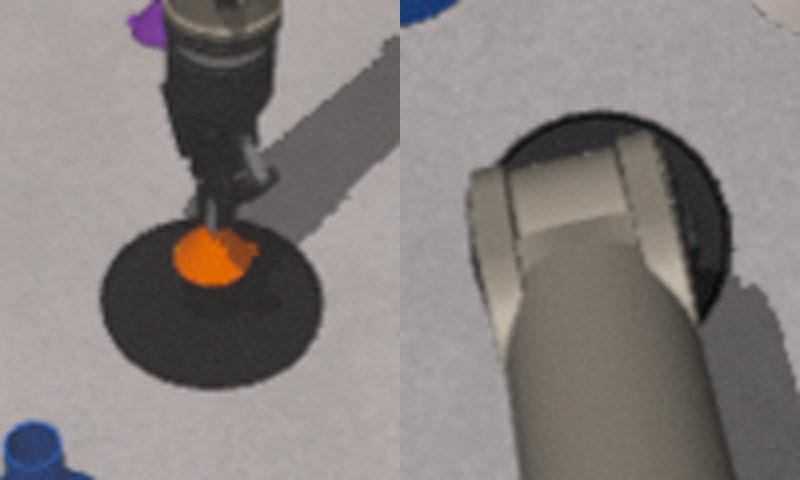

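The orange funnel hangs upright above the tray at crop (213,258). I'll lower it gently.

{"method": "jog_arm", "body": {
  "motion": [
    [0,0,0,0,0,20,0],
    [0,0,0,0,0,40,0],
    [0,0,0,0,0,50,0],
    [0,0,0,0,0,54,0],
    [0,0,0,0,0,56,0],
    [0,0,0,0,0,56,0],
    [0,0,0,0,0,56,0]
  ]
}}

```text
t: 5.92
eef_pos: [0.4555, 0.0056, 0.0461]
tool_rot: [0.0, 1.0, -0.001, -0.0]
contact_force: [-7.7, -1.3, 22.2]
gripper_width: 0.122
grasp_force: 27.0
```

{"method": "jog_arm", "body": {
  "motion": [
    [0,0,0,0,0,-1,0],
    [0,0,0,0,0,-1,0],
    [0,0,0,0,0,-1,15],
    [0,0,0,0,0,-1,25],
    [0,0,0,0,0,-1,40],
    [0,0,0,0,0,-1,40],
    [0,0,0,0,0,-10,40],
    [0,0,0,0,0,-50,40],
    [0,0,0,0,0,-90,40],
    [0,0,0,0,0,-90,40]
  ]
}}

```text
t: 7.18
eef_pos: [0.458, 0.0068, 0.1375]
tool_rot: [-0.0, 1.0, -0.0, 0.003]
contact_force: [-0.2, -1.0, -0.5]
gripper_width: 0.463
grasp_force: 0.0
```

{"method": "jog_arm", "body": {
  "motion": [
    [0,0,0,-8,-45,0,50],
    [0,0,0,-18,-95,0,50],
    [0,0,0,-28,-150,0,50],
    [0,0,0,-39,-205,0,50],
    [0,0,0,-49,-260,0,50],
    [0,0,0,-57,-305,0,50],
    [0,0,0,-57,-305,0,50],
    [0,0,0,-57,-305,0,50],
    [0,0,0,-57,-305,0,50]
  ]
}}

```text
t: 8.3
eef_pos: [0.3991, 0.3099, 0.1339]
tool_rot: [0.001, 1.0, -0.001, -0.0]
contact_force: [0.3, -0.3, 0.4]
gripper_width: 0.587
grasp_force: 0.0
```

Run:
```python
from h import *
o=bot.get_obs();print(o["t"],o["eef_pos"])
P=[bot.read_camera(n) for n in("scene","top")]
x,f=fit("tiny",P,(.457,.006,.004));print("tiny",x.round(4),f,[fit("tiny",[p],(.457,.006,.004),False)[0].round(4) for p in P])
for p in P:
    u,v=proj(p,[[.51,.006,.0]])[0];
    for d in bot.tip_of("tray_floor",p)[:2]: print("tray",d["score"],atz(p,d["xy"],.004)[:2])
# tray outer outline fit at rim
def cost(x):
    c=0
    for p in P:
        g=(p["pixels"].max(2)<75); q=np.zeros(g.shape,np.uint8)
        cv2.fillConvexPoly(q,np.round(cv2.convexHull(proj(p,np.r_[circ(*x,0,.18),circ(*x,.012,.18)]).astype(np.float32))*16).astype(np.int32),255,cv2.LINE_AA,4)
        u,v=proj(p,[[.457,.006,.0]])[0].astype(int)
        s=np.s_[v-40:v+40,u-45:u+45];c+=np.abs(q/255.-g)[s].sum()
    return c
r=minimize(cost,[.457,.006],method="Nelder-Mead",options=dict(initial_simplex=[[.457,.006],[.467,.006],[.457,.016]]));print("tray",r.x,r.fun)
im=[cv2.resize(p["pixels"][c[1]-60:c[1]+60,c[0]-50:c[0]+50,::-1],None,fx=4,fy=4,interpolation=cv2.INTER_CUBIC) for p,c in zip(P,((338,200),(318,225)))]
cv2.imwrite("pics/g3.png",np.hstack(im))
```

```text
8.3 [0.3990792  0.30986639 0.13390796]
tiny [0.4569 0.0073 0.0061] 0.18435248324866882 [array([0.456 , 0.0058]), array([0.4568, 0.007 ])]
tray 0.9 [0.46682759 0.01863323]
tray 0.74 [0.45685001 0.00666066]
tray [0.4529969  0.00315894] 1224.556862745098
```

View pics/g3.png

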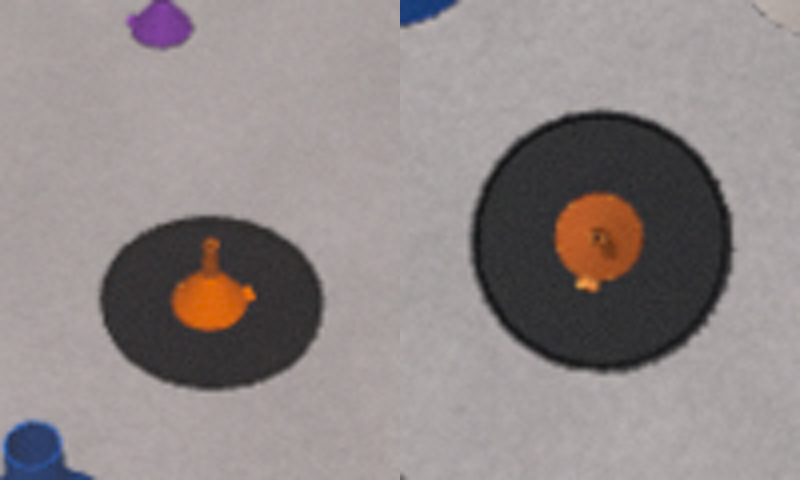

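The orange funnel stands at (0.457, 0.007), central on the tray. Now the yellow one.

{"method": "jog_arm", "body": {
  "motion": [
    [0,0,0,2,-1,30,50],
    [0,0,0,2,-1,60,50],
    [0,0,0,2,-1,79,50],
    [0,0,0,2,-1,79,50],
    [0,0,0,2,-1,79,0],
    [0,0,0,2,-1,79,0],
    [0,0,0,2,-1,79,0],
    [0,0,0,2,-1,79,0],
    [0,0,0,2,-1,79,0]
  ]
}}

```text
t: 9.62
eef_pos: [0.4015, 0.313, 0.0563]
tool_rot: [-0.0, 1.0, -0.0, 0.001]
contact_force: [-1.3, -1.0, 7.6]
gripper_width: 0.228
grasp_force: 24.9
```

{"method": "jog_arm", "body": {
  "motion": [
    [0,0,0,0,0,-25,0],
    [0,0,0,0,0,-65,0],
    [0,0,0,5,30,-100,0],
    [0,0,0,15,80,-100,0],
    [0,0,0,25,135,-100,0],
    [0,0,0,35,190,-100,0],
    [0,0,0,45,245,-100,0],
    [0,0,0,53,290,-100,0],
    [0,0,0,56,305,-100,0],
    [0,0,0,56,305,-100,0]
  ]
}}

```text
t: 10.88
eef_pos: [0.4568, 0.0072, 0.1554]
tool_rot: [-0.0, 1.0, -0.001, 0.0]
contact_force: [0.6, 0.5, -0.2]
gripper_width: 0.228
grasp_force: 24.7
```

{"method": "jog_arm", "body": {
  "motion": [
    [0,0,0,0,0,0,0],
    [0,0,0,0,0,0,0],
    [0,0,0,0,0,0,0]
  ]
}}

```text
t: 11.25
eef_pos: [0.4567, 0.0086, 0.1553]
tool_rot: [-0.0, 1.0, 0.001, -0.0]
contact_force: [-0.5, -0.7, 0.6]
gripper_width: 0.23
grasp_force: 24.7
```

Run:
```python
from h import *
o=bot.get_obs();print(o["t"],o["eef_pos"],o["gripper_width"])
p=bot.read_camera("scene");x,y,z=o["eef_pos"]
save(p,"y1.png",(288,120,388,240),5)
print(proj(p,[[.457,.007,.074],[.457,.007,.0]]))
```

```text
11.25 [0.45666015 0.00855019 0.15529713] 0.23036025694171142
[[340.21831907 200.30296827]
 [339.72507569 216.20786517]]
```

View pics/y1.png

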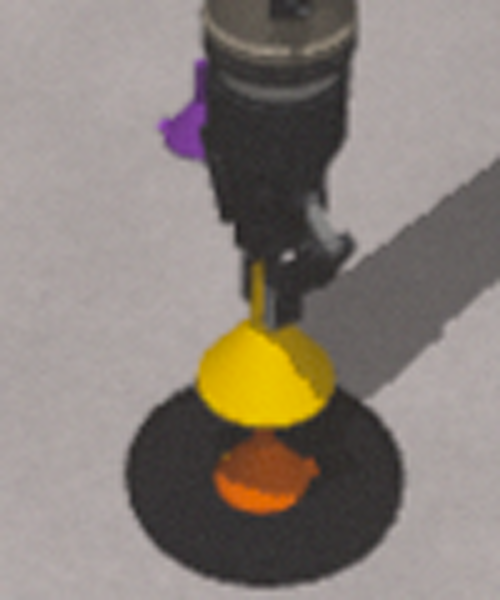

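The yellow funnel hangs upright and coaxial over the orange one: mouth centre at about crop column 265, orange axis at 261. I'll lower it slowly.

{"method": "jog_arm", "body": {
  "motion": [
    [0,0,0,0,0,15,0],
    [0,0,0,0,0,30,0],
    [0,0,0,0,0,42,0],
    [0,0,0,0,0,54,0],
    [0,0,0,0,0,66,0],
    [0,0,0,0,0,78,0],
    [0,0,0,0,0,86,0],
    [0,0,0,0,0,92,0],
    [0,0,0,0,0,95,0],
    [0,0,0,0,0,95,0]
  ]
}}

```text
t: 12.55
eef_pos: [0.4569, 0.0076, 0.0605]
tool_rot: [0.0, 1.0, -0.0, 0.0]
contact_force: [0.5, -0.9, 0.0]
gripper_width: 0.228
grasp_force: 24.7
```

{"method": "jog_arm", "body": {
  "motion": [
    [0,0,0,0,0,0.8,0],
    [0,0,0,0,0,0.8,0],
    [0,0,0,0,0,0.8,25],
    [0,0,0,0,0,0.8,35],
    [0,0,0,0,0,0.8,50],
    [0,0,0,0,0,0.8,50],
    [0,0,0,0,0,-10,50],
    [0,0,0,0,0,-50,50],
    [0,0,0,0,0,-100,50]
  ]
}}

```text
t: 13.68
eef_pos: [0.4559, 0.0075, 0.1614]
tool_rot: [0.0, 1.0, -0.0, -0.001]
contact_force: [0.8, 0.4, 0.2]
gripper_width: 0.587
grasp_force: 0.0
```

{"method": "jog_arm", "body": {
  "motion": [
    [0,0,0,30,25,0,60],
    [0,0,0,70,58,0,60],
    [0,0,0,110,91,0,60],
    [0,0,0,150,124,0,60],
    [0,0,0,188,155,0,60],
    [0,0,0,188,155,0,60],
    [0,0,0,188,155,0,60],
    [0,0,0,188,155,0,60]
  ]
}}

```text
t: 14.68
eef_pos: [0.6439, -0.146, 0.1606]
tool_rot: [-0.0, 1.0, 0.001, -0.0]
contact_force: [0.0, 0.1, 0.3]
gripper_width: 0.698
grasp_force: 0.0
```

Run:
```python
from h import *
o=bot.get_obs();print(o["t"],o["eef_pos"])
P=[bot.read_camera(n) for n in("scene","top")]
x,f=fit("small",P,(.457,.007,.004));print("small",x.round(4),f,[fit("small",[p],(.457,.006,.004),False)[0].round(4) for p in P])
im=[cv2.resize(p["pixels"][c[1]-60:c[1]+60,c[0]-50:c[0]+50,::-1],None,fx=4,fy=4,interpolation=cv2.INTER_CUBIC) for p,c in zip(P,((265,180),(318,225)))]
cv2.imwrite("pics/g4.png",np.hstack(im))
```

```text
14.675 [ 0.64393226 -0.14603572  0.16063475]
small [0.4579 0.0081 0.005 ] 0.13187886874976834 [array([0.4571, 0.0071]), array([0.4582, 0.0079])]
```

View pics/g4.png

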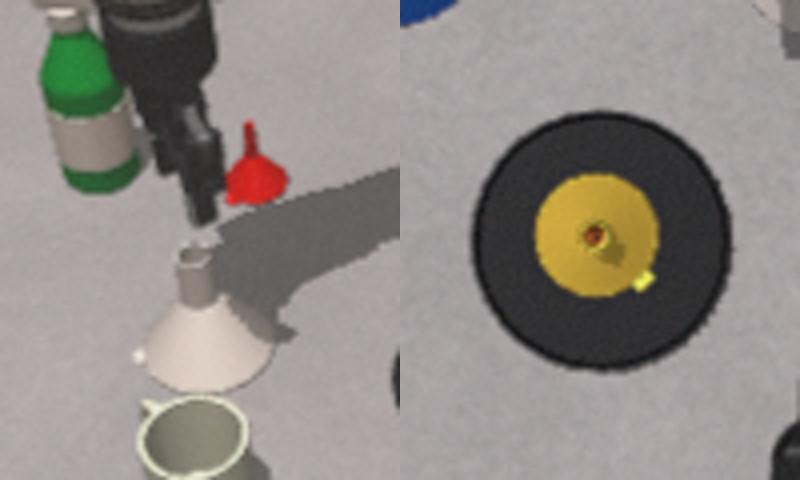

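The yellow funnel is nested at (0.458, 0.008), and the gripper is over the white spout. Grasping white.

{"method": "jog_arm", "body": {
  "motion": [
    [0,0,0,1,0,35,60],
    [0,0,0,1,0,70,60],
    [0,0,0,1,0,93,60],
    [0,0,0,1,0,93,60],
    [0,0,0,1,0,93,0],
    [0,0,0,1,0,93,0],
    [0,0,0,1,0,93,0],
    [0,0,0,1,0,93,0],
    [0,0,0,1,0,93,0]
  ]
}}

```text
t: 15.9
eef_pos: [0.6468, -0.1475, 0.0691]
tool_rot: [0.0, 1.0, -0.0, 0.001]
contact_force: [-1.0, 1.4, 7.2]
gripper_width: 0.34
grasp_force: 25.2
```

{"method": "jog_arm", "body": {
  "motion": [
    [0,0,0,0,0,-30,0],
    [0,0,0,0,0,-75,0],
    [0,0,0,-10,-8,-115,0],
    [0,0,0,-45,-37,-115,0],
    [0,0,0,-85,-71,-115,0],
    [0,0,0,-125,-104,-115,0],
    [0,0,0,-160,-133,-115,0],
    [0,0,0,-188,-156,-115,0],
    [0,0,0,-188,-156,-115,0],
    [0,0,0,-188,-156,-115,0]
  ]
}}

```text
t: 17.15
eef_pos: [0.4586, 0.0082, 0.1829]
tool_rot: [0.0, 1.0, -0.0, 0.001]
contact_force: [-0.1, -0.4, -0.4]
gripper_width: 0.334
grasp_force: 25.0
```

Run:
```python
from h import *
o=bot.get_obs();print(o["t"],o["eef_pos"],o["gripper_width"])
p=bot.read_camera("scene")
save(p,"w1.png",(288,110,388,240),4.5)
print(proj(p,[[.458,.008,.115],[.458,.008,.0]])-[288,110])
```

```text
17.15 [0.45855365 0.00818726 0.18291286] 0.3339983689975756
[[ 52.39044765  81.15615849]
 [ 51.61084604 106.52504066]]
```

View pics/w1.png

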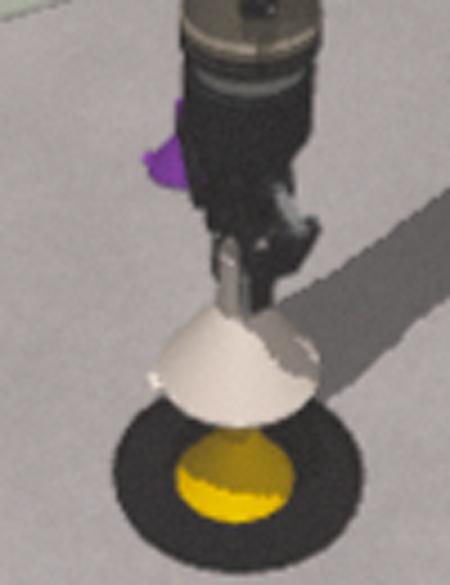

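The white funnel's mouth is centred at crop column 238, against 236 expected, and yellow is below at 235. I'll lower it.

{"method": "jog_arm", "body": {
  "motion": [
    [0,0,0,0,0,18,0],
    [0,0,0,0,0,36,0],
    [0,0,0,0,0,52,0],
    [0,0,0,0,0,66,0],
    [0,0,0,0,0,80,0],
    [0,0,0,0,0,92,0],
    [0,0,0,0,0,101,0],
    [0,0,0,0,0,107,0],
    [0,0,0,0,0,110,0],
    [0,0,0,0,0,110,0]
  ]
}}

```text
t: 18.45
eef_pos: [0.4575, 0.0087, 0.073]
tool_rot: [0.0, 1.0, -0.0, -0.0]
contact_force: [-4.7, -0.9, 9.0]
gripper_width: 0.336
grasp_force: 25.9
```

Contact at the expected height, so I'll release.

{"method": "jog_arm", "body": {
  "motion": [
    [0,0,0,0,0,0,0],
    [0,0,0,0,0,0,34],
    [0,0,0,0,0,0,45],
    [0,0,0,0,0,0,60],
    [0,0,0,0,0,0,60],
    [0,0,0,0,0,-10,60],
    [0,0,0,0,0,-50,60],
    [0,0,0,0,0,-105,60]
  ]
}}

```text
t: 19.45
eef_pos: [0.4567, 0.0085, 0.1782]
tool_rot: [0.0, 1.0, -0.0, -0.001]
contact_force: [1.5, -0.1, -0.2]
gripper_width: 0.703
grasp_force: 0.0
```

{"method": "jog_arm", "body": {
  "motion": [
    [0,0,0,30,-19,0,72],
    [0,0,0,75,-48,0,72],
    [0,0,0,120,-76,0,72],
    [0,0,0,165,-105,0,72],
    [0,0,0,200,-127,0,72],
    [0,0,0,213,-135,0,72],
    [0,0,0,213,-135,0,72],
    [0,0,0,213,-135,0,72]
  ]
}}

```text
t: 20.45
eef_pos: [0.6701, 0.1427, 0.1775]
tool_rot: [0.0, 1.0, -0.0, -0.0]
contact_force: [-0.1, -0.1, -0.0]
gripper_width: 0.844
grasp_force: 0.0
```

Run:
```python
from h import *
o=bot.get_obs();print(o["t"],o["eef_pos"])
P=[bot.read_camera(n) for n in("scene","top")]
for p in P:
    im=p["pixels"];print([d["xy"] for d in bot.tip_of("medium_centre",p)[:1]])
    C=[circ(.458,.008,.004+z,d) for z,d in((0,.108),(.106,.028))]
im=[]
for p,c in zip(P,((338,200),(318,225))):
    a=np.ascontiguousarray(cv2.resize(p["pixels"][c[1]-60:c[1]+60,c[0]-50:c[0]+50,::-1],None,fx=4,fy=4,interpolation=cv2.INTER_CUBIC))
    for q in C: cv2.polylines(a,[((proj(p,q)-[c[0]-50,c[1]-60]+.5)*4).astype(np.int32)],True,(0,255,0))
    im.append(a)
cv2.imwrite("pics/g5.png",np.hstack(im))
```

```text
20.45 [0.67006907 0.14269478 0.17749575]
[[339.1, 205.1]]
[[317.1, 224.4]]
```

View pics/g5.png

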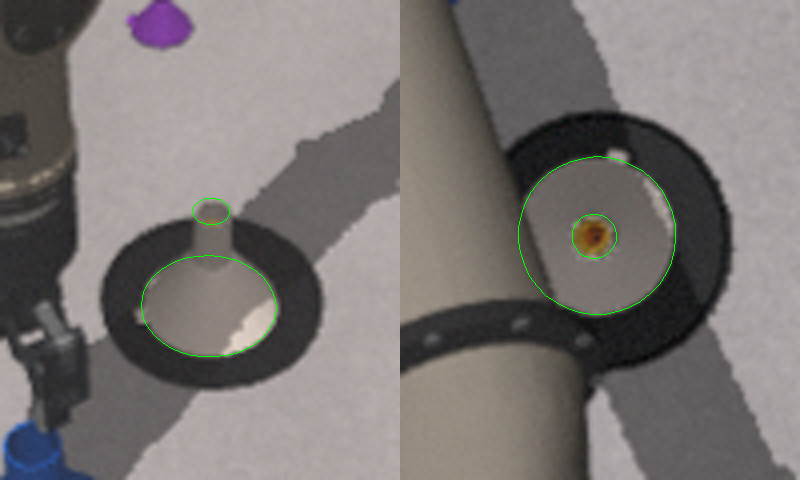

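The white funnel's outline matches the model at (0.458, 0.008) in both views, so it is nested flat. Grasping blue.

{"method": "jog_arm", "body": {
  "motion": [
    [0,0,0,0,0,35,72],
    [0,0,0,0,0,70,72],
    [0,0,0,0,0,97,72],
    [0,0,0,0,0,97,72],
    [0,0,0,0,0,97,0],
    [0,0,0,0,0,97,0],
    [0,0,0,0,0,97,0],
    [0,0,0,0,0,97,0],
    [0,0,0,0,0,97,0]
  ]
}}

```text
t: 21.78
eef_pos: [0.672, 0.1438, 0.0824]
tool_rot: [-0.0, 1.0, -0.0, 0.002]
contact_force: [-1.0, 0.4, 5.8]
gripper_width: 0.457
grasp_force: 25.7
```

{"method": "jog_arm", "body": {
  "motion": [
    [0,0,0,0,0,-30,0],
    [0,0,0,0,0,-80,0],
    [0,0,0,0,0,-130,0],
    [0,0,0,-35,22,-130,0],
    [0,0,0,-80,51,-130,0],
    [0,0,0,-125,79,-130,0],
    [0,0,0,-170,108,-130,0],
    [0,0,0,-202,128,-130,0],
    [0,0,0,-213,135,-130,0],
    [0,0,0,-213,135,-130,0]
  ]
}}

```text
t: 23.02
eef_pos: [0.4581, 0.0085, 0.2109]
tool_rot: [-0.0, 1.0, -0.0, 0.001]
contact_force: [-0.3, 0.4, -0.9]
gripper_width: 0.457
grasp_force: 25.7
```

Run:
```python
from h import *
o=bot.get_obs();print(o["t"],o["eef_pos"],o["gripper_width"])
p=bot.read_camera("scene")
c=(278,110);a=np.ascontiguousarray(cv2.resize(p["pixels"][110:240,278:398,::-1],None,fx=4,fy=4,interpolation=cv2.INTER_CUBIC))
cv2.polylines(a,[((proj(p,circ(.458,.008,.130,.132))-c+.5)*4).astype(np.int32)],True,(0,255,0))
cv2.imwrite("pics/b1.png",a)
```

```text
23.025 [0.4580939  0.0085487  0.21092512] 0.4568766667192379
```

View pics/b1.png

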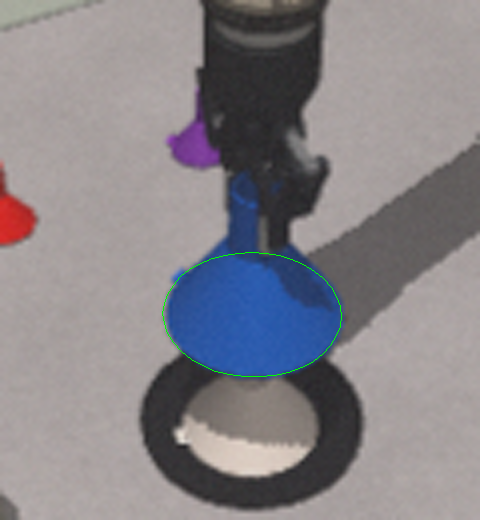

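The blue mouth at crop (253,314) matches the expected circle exactly, directly over the stack. I'll lower it.

{"method": "jog_arm", "body": {
  "motion": [
    [0,0,0,0,0,20,0],
    [0,0,0,0,0,40,0],
    [0,0,0,0,0,58,0],
    [0,0,0,0,0,75,0],
    [0,0,0,0,0,91,0],
    [0,0,0,0,0,105,0],
    [0,0,0,0,0,115,0],
    [0,0,0,0,0,122,0],
    [0,0,0,0,0,125,0],
    [0,0,0,0,0,125,0]
  ]
}}

```text
t: 24.32
eef_pos: [0.4578, 0.0087, 0.0863]
tool_rot: [0.0, 1.0, -0.0, -0.0]
contact_force: [-4.8, 0.4, 11.3]
gripper_width: 0.459
grasp_force: 26.8
```

{"method": "jog_arm", "body": {
  "motion": [
    [0,0,0,0,0,0,0],
    [0,0,0,0,0,0,46],
    [0,0,0,0,0,0,60],
    [0,0,0,0,0,0,72],
    [0,0,0,0,0,0,72],
    [0,0,0,0,0,-10,72],
    [0,0,0,0,0,-50,72],
    [0,0,0,0,0,-100,72],
    [0,0,0,-10,60,-130,72],
    [0,0,0,-10,110,-130,72]
  ]
}}

```text
t: 25.58
eef_pos: [0.4489, -0.1024, 0.2186]
tool_rot: [0.0, 1.0, 0.001, 0.003]
contact_force: [0.6, -0.1, -0.6]
gripper_width: 0.845
grasp_force: 0.0
```

{"method": "jog_arm", "body": {
  "motion": [
    [0,0,0,10,60,0,72],
    [0,0,0,20,120,0,72],
    [0,0,0,20,160,0,72],
    [0,0,0,20,160,0,72],
    [0,0,0,20,160,0,72]
  ]
}}

```text
t: 26.2
eef_pos: [0.4677, -0.2606, 0.2156]
tool_rot: [-0.0, 1.0, 0.0, 0.0]
contact_force: [0.8, 0.2, -0.5]
gripper_width: 0.841
grasp_force: 0.0
```

Run:
```python
from h import *
o=bot.get_obs();print(o["t"],o["eef_pos"])
P=[bot.read_camera(n) for n in("scene","top")]
x,f=fit("large",P,(.458,.008,.004));print("large",x.round(4),f)
C=[circ(.458,.008,.004+z,d) for z,d in((0,.132),(.122,.038))]
im=[]
for p,c in zip(P,((338,200),(318,225))):
    a=np.ascontiguousarray(cv2.resize(p["pixels"][c[1]-60:c[1]+60,c[0]-50:c[0]+50,::-1],None,fx=4,fy=4,interpolation=cv2.INTER_CUBIC))
    for q in C: cv2.polylines(a,[((proj(p,q)-[c[0]-50,c[1]-60]+.5)*4).astype(np.int32)],True,(0,255,0))
    im.append(a)
cv2.imwrite("pics/e.png",np.hstack(im))
```

```text
26.2 [ 0.46768163 -0.26061085  0.21556414]
large [0.4571 0.0091 0.005 ] 0.2041255044772043
```

View pics/e.png

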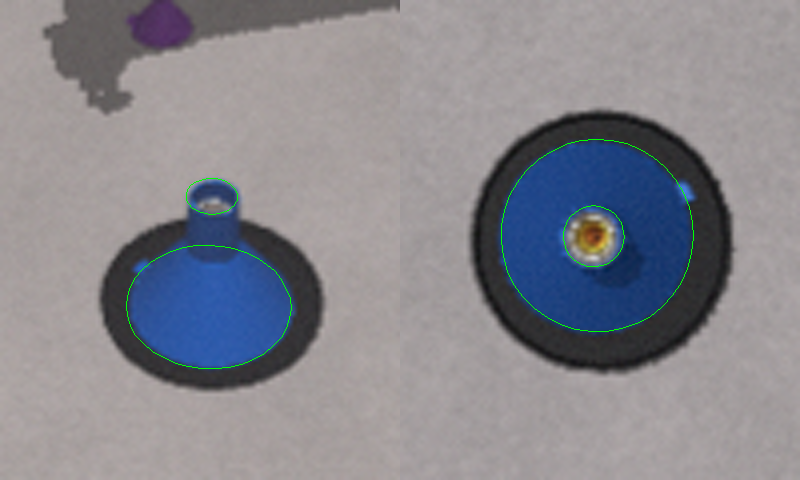

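All four are nested flat: the top view shows blue, white, yellow and orange as concentric rings at (593,237). Handing in.

```bash
python3 -c "
from station import bot
print(bot.hand_in())"
```

```text
the job is handed in; nothing more can be done
None
```

All four funnels stand nested, mouth down, in the middle of the drip tray (orange, yellow, white, then blue as the cover); the job was handed in at about 26 s of the 112 s, and no verdict was returned.

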